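# Put the straightening comb in the stove and set its thermostat

### The arm

A 6-joint arm with a two-finger parallel gripper is mounted at the origin on a cart in front of the work surface, level with it; the furniture and walls round the work are solid. World frame = base frame: x ahead of the robot, y to its left, z up, the work surface at z = 0. Lengths are in m, angles in rad, forces in N, time in s.
With the tool pointing down it reaches from about 0.225 to 0.875 m from the base axis. Payload 3.4 kg.
Tool frame: the origin (TCP) lies on the centre line of the jaws, within the pads' length; the fingertips stand 22 mm ahead of it and the grasp point (between the pads) lies 3 mm ahead of it; z points along the fingers, y is the line along which they close (so a half turn about z gives the same grasp; the last joint's range is limited). The gripper opens to 85 mm and grips with 20 to 120 N. Pads are 22 mm wide; open, the fingers measure 114 mm over their backs; the gripper's body (76 mm by 85 mm) begins 54 mm behind the grasp point. The pads swing forward as they close: fully open they stand 13 mm farther back than shut.
Start: joints at [1.147, 0.276, 1.505, -0, 1.361, -0.121], TCP at [0.171, 0.549, 0.253] pointing down, gripper open.
Joint ranges: [-2.89, 2.89], [-0.75, 2.08], [0.22, 2.7], [-1.18, 4.32], [0.11, 2.71], [-2.7, 2.7]. Speed limits (rad/s): [2.57, 2.57, 3.14, 3.14, 3.14, 3.14].

### API

Orientations are given as a unit quaternion [w, x, y, z].
In Python, from rig import manip gives the robot as it stands.
- The arm moves only by the shell command python3 steer.py 'ROWS' [OPENING] [FORCE]. ROWS is rows parted by semicolons, their numbers by spaces, 1 to 5 of them, each of 4 numbers: dx, dy, dz in m, then a turn about the tool's z in rad; each row shifts and turns the commanded pose from where the row before left it, along the tool's axes as they then stand; what a row does not reach is not made up. A row lasts 1/12 s, in which the tool goes at most 0.0417 m and 0.125 rad, less where a joint would pass 70% of its speed; a pose out of reach is approached as far as the arm can. OPENING is the finger opening in m, set as the command begins (- or left out keeps the last). The fingers move at their own pace and stop on an object; FORCE is the grip in N (left out, the last holds). Time passes only in rows, so rows that do not move let the fingers close. It prints the time, the measured TCP pose, the force, the opening and the grip force at its end.
- manip.get_state(): the state, without advancing time (a new reading comes with each control period).
- manip.get_image(name): name is "side" or "top" or "wrist"; returns a dict with "img" (384x512x3 uint8, red, green, blue), "camera_matrix" (3x3 intrinsics, pixels), "k1" (the pictures are not rectified: a ray, as slopes to the right and down, at radius r is drawn at 1 + k1 r^2 times it, then the intrinsics apply), "T" (4x4, takes a point from camera to world coordinates); the wrist camera has in their place "hand_eye" (4x4, takes a point from camera to tool coordinates, whose origin is the TCP and whose axes are the flange's). Camera axes: x right, y down, z forward; pixel columns grow to the right and rows downward; lengths in m; the calibration is good to about 2 mm. A picture is of the moment at which its call begins: read the wrist's pose just before it. There is no depth.
- manip.sign_off(): hands the job in; it is judged then, once.
The state is a dict: "clock": time; "qpos": joint angles; "qd": joint speeds; "effort": joint torques, N m; "position": TCP position; "ee_rot": TCP orientation; "contact_force": force on the tool from outside, world axes, zero at the start; "moment": the same for the moment, N m; "width": finger opening in m; "gripper_force": force on a finger pad.
Only numpy, scipy, OpenCV 4.12 (cv2) and the standard library are available. Lean on these libraries where they do the work, as an engineer would, in place of code of your own. Each camera call takes 0.05 s, during which the arm holds its last target. There are 200 camera calls.

### The job

Get the stove ready for the next client: slide the brass straightening comb fully home into the stove's mouth, until its guard meets the mouth frame, and leave it lying there; also turn the stove's thermostat knob so that its pointer stands at the two-dot mark. Either may be done first; do not knock over the bottles standing near by.

Things in the scene. Friction and masses are not known exactly. Their poses are not given: they have to be found in the camera images.
- stove: white electric thermal stove, fixed, 220 mm wide (y), 135 mm deep (x -75 to +60), 92 mm high. Origin under it, on a 3 mm mat, z up, +x from its front to its back. Left part (y +10 to +110 mm): heating chamber with a mouth in front. Right part (y -110 to +10 mm): console whose top panel slopes 20 degrees, from 45 mm high at its front edge to 81 mm; the knob is in its middle.
- dial_scale (a point): centre of the scale, on the panel, on the knob's axis (x -26, y -50, z 63 mm from the stove's origin). Dark marks 32 to 43 mm from it on the aluminium panel: four long ones 90 degrees apart, short ones every 22.5. Clockwise: off (open ring) lower left, one dot upper left, two dots upper right, three dots lower right; 'upper' is up the slope, towards the stove's back.
- stove_mouth (a point): middle of the mouth's sill, in the front plane of its steel frame, 45 mm above the stove's origin; axes as the stove's: +x leads into the slot. Slot: 44 mm wide (22 to each side), 18 mm high from here up, 108 mm deep; sides and top flare out 4 mm in the first 8 mm, the sill is flat and level with the floor. The frame is 76 mm wide, from 10 mm below to 32 mm above this point.
- dial (a joint): angle of the thermostat knob, rad, 0 to 4.71, growing clockwise seen from above: 0 off, 1.571 one dot, 3.142 two dots, 4.712 three dots. Turns smoothly, light friction (0.05 N m), no detents, stays where it is left. Starts between one dot and two dots.
- dial_grip (a point): grip point on the knob's axis, 28 mm out from the panel, turning with the knob. z: the axis, out of the panel (20 degrees from upright, leaning to the stove's front); x: along the finger bar to its pointer end (white line on that end). Black knob: round skirt 58 mm across, 6 mm high; on it a bar 55 mm long (x), 14 mm wide (y), top 33 mm out from the panel.
- comb: brass straightening comb, loose, 0.16 kg, 197 mm long, lying flat. Origin: underside, middle of its guard's front face; +x to the tip, z up. Comb: x 0 to 92, y -19 to +19 (teeth at +y), z 0 to 10 mm. Guard: plate x -5 to 0, 66 mm wide, 26 mm high: the stop, wider than the slot. Balance point about 20 mm ahead of the guard. Home: origin at point stove_mouth, x axes parallel.
- comb_grip (a point): point in the middle of the comb's flat-sided dark wooden handle, 32 mm behind the guard's front face, 12 mm above the comb's underside; axes as the comb's. The handle is 22 mm wide (y), 24 mm high, and runs from 5 to 105 mm behind the guard's front face; grip it across (along y), near the guard, as the comb's front is the heavier end.
- lotion: blue round bottle, 41 mm across, 131 mm high, upright on the worktop to the right of the work; loose bystander. Origin under its middle.
- mist: clear round spray bottle with black top, 48 mm across, 194 mm high, upright on the worktop to the left of the stove; loose bystander. Origin under its middle.

How it is judged:
By the outcome, as a careful person would: the job done as asked, in the order asked, and still so for the second after the job is handed in, with the robot touching nothing.
It also fails if it takes over 58 s, if anything falls off the work surface, if the arm or the gripper's body presses on something with over 40 N, if the wrist force passes 120 N, or if a joint passes its speed limit or range.

## Working session

There is one attempt and no reset: what is moved stays moved. The work goes in short steps, Python scripts to look and compute and a shell command to move; the robot and the scene stay as the last step left them, time stands still between calls to the robot, and variables do not carry over. Pictures are saved under pics/ and viewed, at most 10 in all, crops included, and the job is handed in when it is done.

```bash
ls; mkdir -p pics
cat > h.py <<'E'
import numpy as np, cv2
from rig import manip
from scipy.spatial.transform import Rotation as R
def pose():
    s=manip.get_state(); q=s["ee_rot"]; T=np.eye(4); T[:3,:3]=R.from_quat([q[1],q[2],q[3],q[0]]).as_matrix(); T[:3,3]=s["position"]; return T,s
def grab(n):
    T,s=pose(); d=manip.get_image(n)
    if "T" not in d: d["T"]=T@d["hand_eye"]
    return d
def save(d,f): np.savez(f,**{k:d[k] for k in("img","camera_matrix","k1","T")})
def load(f): z=np.load(f); return {k:z[k] for k in z.files}
def ray(d,uv):
    K=d["camera_matrix"]; D=np.array([float(d["k1"]),0,0,0,0])
    p=cv2.undistortPoints(np.float64(uv).reshape(-1,1,2),K,D).reshape(-1,2)
    v=np.c_[p,np.ones(len(p))]@np.array(d["T"])[:3,:3].T
    return np.array(d["T"])[:3,3],v/np.linalg.norm(v,axis=1)[:,None]
def plane(d,uv,z):
    o,v=ray(d,uv); return o+v*((z-o[2])/v[:,2])[:,None]
def tri(d1,u1,d2,u2):
    o1,a=ray(d1,u1);o2,b=ray(d2,u2);out=[]
    for x,y in zip(a,b):
        s=np.linalg.lstsq(np.c_[x,-y],o2-o1,rcond=None)[0]
        p,q=o1+s[0]*x,o2+s[1]*y; out.append(np.r_[(p+q)/2,np.linalg.norm(p-q)])
    return np.array(out)
def proj(d,P):
    Ti=np.linalg.inv(d["T"]); r=cv2.Rodrigues(Ti[:3,:3])[0]
    return cv2.projectPoints(np.float64(P).reshape(-1,1,3),r,Ti[:3,3],d["camera_matrix"],np.array([float(d["k1"]),0,0,0,0]))[0].reshape(-1,2)
E
python3 - <<'E'
from h import *
for n in("top","side","wrist"):
    d=grab(n); save(d,f"pics/{n}0.npz"); cv2.imwrite(f"pics/{n}0.png",d["img"][:,:,::-1])
    print(n,np.round(d["T"],3).tolist(),d["camera_matrix"][0,0],d["k1"])
print({k:np.round(v,3).tolist() for k,v in manip.get_state().items()})
im=np.hstack([cv2.imread(f"pics/{n}0.png") for n in("top","side")])
E
```

```text
pics
rig.py
steer.py
top [[-0.02, -0.99, 0.138, 0.352], [-1.0, 0.019, -0.008, 0.129], [0.005, -0.139, -0.99, 1.568], [0.0, 0.0, 0.0, 1.0]] 413.9239832523386 -0.006612925432475257
side [[0.988, -0.096, 0.124, 0.389], [-0.156, -0.52, 0.84, -1.077], [-0.016, -0.849, -0.529, 0.813], [0.0, 0.0, 0.0, 1.0]] 401.91704978627524 -0.020338901179213373
wrist [[0.298, 0.916, 0.269, 0.104], [0.955, -0.285, -0.085, 0.571], [-0.001, 0.282, -0.96, 0.373], [0.0, 0.0, 0.0, 1.0]] 294.0907937634241 -0.057794297752548754
{'clock': 0.15, 'qpos': [1.147, 0.276, 1.506, -0.0, 1.361, -0.121], 'qd': [0.0, -0.002, -0.003, -0.001, 0.0, 0.001], 'effort': [0.001, -41.715, -24.603, -0.0, 0.008, -0.0], 'position': [0.171, 0.549, 0.253], 'ee_rot': [-0.0, 0.151, 0.989, -0.001], 'contact_force': [0.116, -0.52, -0.58], 'moment': [0.003, 0.045, 0.025], 'gripper_force': 0.0, 'width': 0.085}
```

View pics/top0.png

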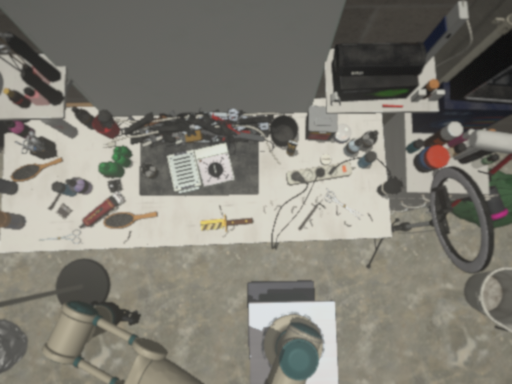

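View pics/side0.png

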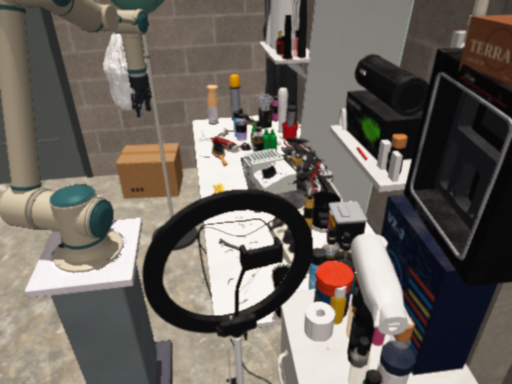

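The top view shows the stove at about (200,167), its dial at (215,169), and the comb at (225,222) with its tip to the left. The side view shows the stove near (270,170), with the comb mostly hidden behind the ring light.

Run:
```python
from h import *
d=load("pics/top0.npz")
print(np.round(plane(d,[[215,169],[185,170],[168,155],[232,183]],.07),3))
print(np.round(plane(d,[[202,224],[228,221],[252,219],[150,172],[283,130]],.01),3))
w=load("pics/wrist0.npz")
print(np.round(np.linalg.inv(pose()[0])@w["T"],3))
a=cv2.resize(cv2.imread("pics/top0.png")[100:250,120:300],None,fx=4,fy=4,interpolation=2)
cv2.imwrite("pics/a.png",a[:, :720])
```

```text
[[0.641 0.275 0.07 ]
 [0.639 0.385 0.07 ]
 [0.697 0.448 0.07 ]
 [0.587 0.213 0.07 ]]
[[0.443 0.331 0.01 ]
 [0.453 0.233 0.01 ]
 [0.458 0.143 0.01 ]
 [0.646 0.529 0.01 ]
 [0.801 0.016 0.01 ]]
[[ 0.001 -0.959 -0.282  0.071]
 [ 1.     0.     0.     0.001]
 [-0.    -0.282  0.959 -0.12 ]
 [ 0.     0.     0.     1.   ]]
```

View pics/a.png

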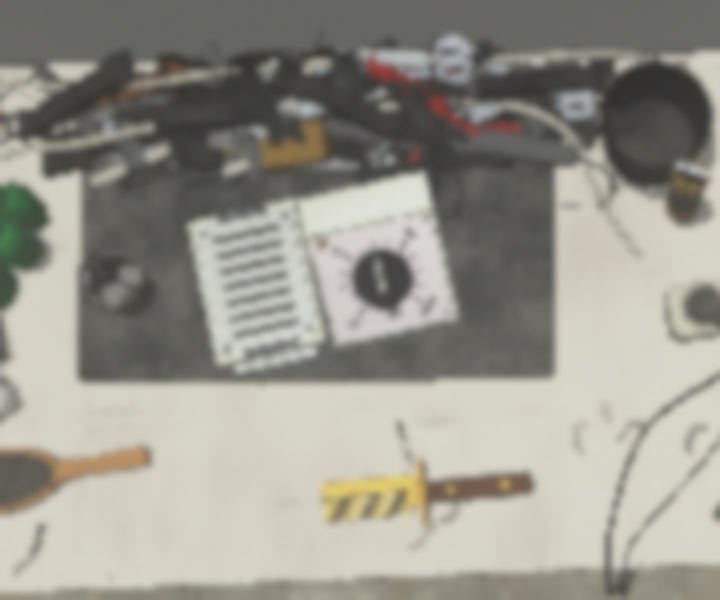

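The crop shows the stove yawed a little counter-clockwise, with its mouth front at about (265,355) and the knob at (381,278). The pointer's white line is roughly up-slope. The comb lies tip-left, with its guard at (422,492) and its handle to the right. Next I move the wrist camera over the work.

```bash
python3 steer.py '-.033 -.0132 -.0064 0;-.033 -.0132 -.0064 0;-.033 -.0132 -.0064 0;-.033 -.0132 -.0064 0;-.033 -.0132 -.0064 0'|tail -3
python3 steer.py '-.033 -.0132 -.0064 0;-.033 -.0132 -.0064 0;-.033 -.0132 -.0064 0;-.033 -.0132 -.0064 0;-.033 -.0132 -.0064 0'|tail -3
python3 steer.py '-.033 -.0132 -.0064 0;-.033 -.0132 -.0064 0;0 0 0 0;0 0 0 0'
python3 - <<'E'
from h import *
d=grab("wrist"); save(d,"pics/w1.npz"); cv2.imwrite("pics/w1.png",cv2.resize(d["img"][:,:,::-1],(800,600),interpolation=2))
E
```

```text
contact_force: [0.8, 0.6, -0.0]
width: 0.0854
gripper_force: 0.0
contact_force: [0.5, 0.4, 0.1]
width: 0.0853
gripper_force: 0.0
clock: 1.32
position: [0.5035, 0.2783, 0.3297]
ee_rot: [-0.0, 0.153, 0.988, 0.0]
contact_force: [-1.3, 0.2, -0.8]
width: 0.0855
gripper_force: 0.0
```

View pics/w1.png

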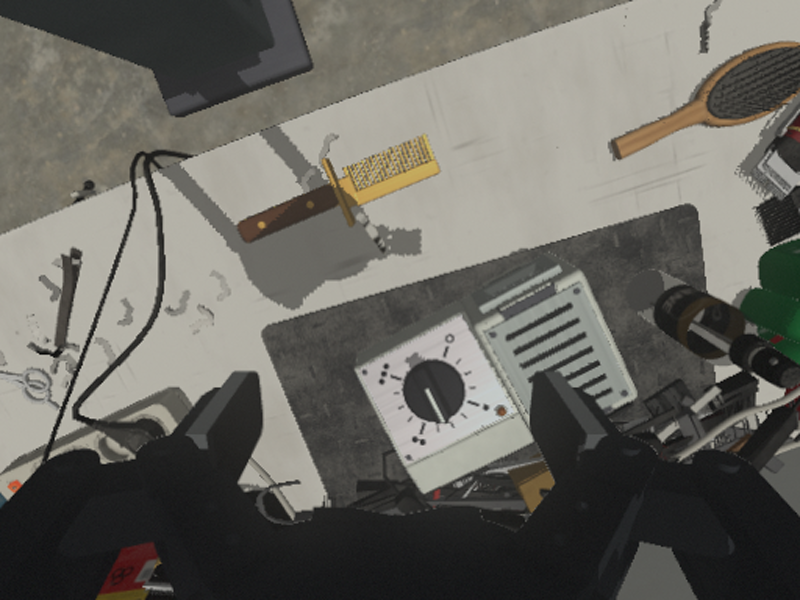

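The wrist view (800 px scale) has image-up towards the robot. The comb's guard is at (338,190), its handle runs (240,230)–(335,200), and its tip is at (438,155). The knob is at (434,390) with the pointer line at (436,405). Panel dots: two at about (416,440), one near the orange lamp (500,410), and the off ring at (449,340). The chamber's mouth side is at about (525,290), and mist is at (690,310). I take a second viewpoint for stereo.

```bash
python3 steer.py '.034 .016 0 0;.034 .016 0 0;.034 .016 0 0;.034 .016 0 0;0 0 0 0'|head -3
python3 steer.py '0 0 0 0;0 0 0 0'|head -3
python3 - <<'E'
from h import *
d=grab("wrist"); save(d,"pics/w2.npz"); cv2.imwrite("pics/w2.png",cv2.resize(d["img"][:,:,::-1],(800,600),interpolation=2))
E
```

```text
clock: 1.78
position: [0.3844, 0.3857, 0.3301]
ee_rot: [-0.003, 0.147, 0.989, 0.001]
clock: 1.95
position: [0.3904, 0.3816, 0.33]
ee_rot: [0.0, 0.15, 0.989, -0.0]
```

View pics/w2.png

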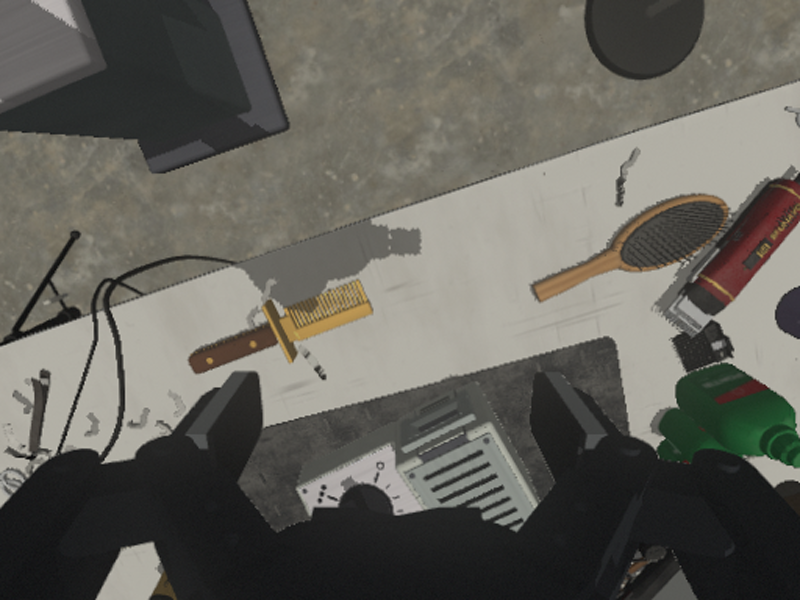

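The second view shows the comb (guard at (281,330), rivets at (209,360) and (253,344)) and the chamber's front. The knob is hidden by the gripper, so I take a third view from farther forward.

```bash
python3 steer.py '-.036 .003 0 0;-.036 .003 0 0;-.036 .003 0 0;-.036 .003 0 0;-.036 .003 0 0'|head -1
python3 steer.py '-.036 .003 0 0;0 0 0 0;0 0 0 0;0 0 0 0'|head -3
python3 - <<'E'
from h import *
d=grab("wrist"); save(d,"pics/w3.npz"); cv2.imwrite("pics/w3.png",cv2.resize(d["img"][:,:,::-1],(800,600),interpolation=2))
E
```

```text
clock: 2.42
clock: 2.75
position: [0.6032, 0.333, 0.3294]
ee_rot: [-0.001, 0.152, 0.988, -0.0]
```

View pics/w3.png

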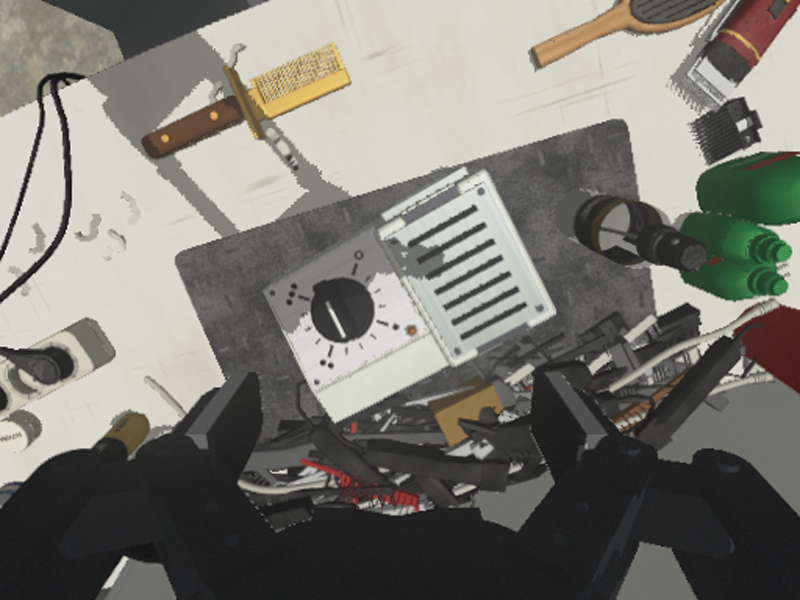

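The third view shows everything clearly: knob at (343,310), pointer line (326,295)–(345,325), off ring (359,255), lamp (411,330), chamber grille, mouth frame lip (425,195) and comb rivets (165,138) and (213,117). I enlarge the stove so I can pick points.

Run:
```python
from h import *
d=load("pics/w3.npz")
cv2.imwrite("pics/c3.png",cv2.resize(d["img"][100:250,165:365,::-1],None,fx=4,fy=4,interpolation=cv2.INTER_CUBIC))
t=load("pics/top0.npz"); h=cv2.cvtColor(t["img"],cv2.COLOR_RGB2HSV)
m=cv2.inRange(h,(95,90,40),(130,255,255)); n,l,s,c=cv2.connectedComponentsWithStats(m)
for i in range(1,n):
    if s[i,4]>5: print(s[i],np.round(plane(t,[c[i]],.1)[0],3))
```

```text
[425  20  21  29 212] [ 1.138 -0.567  0.1  ]
```

View pics/c3.png

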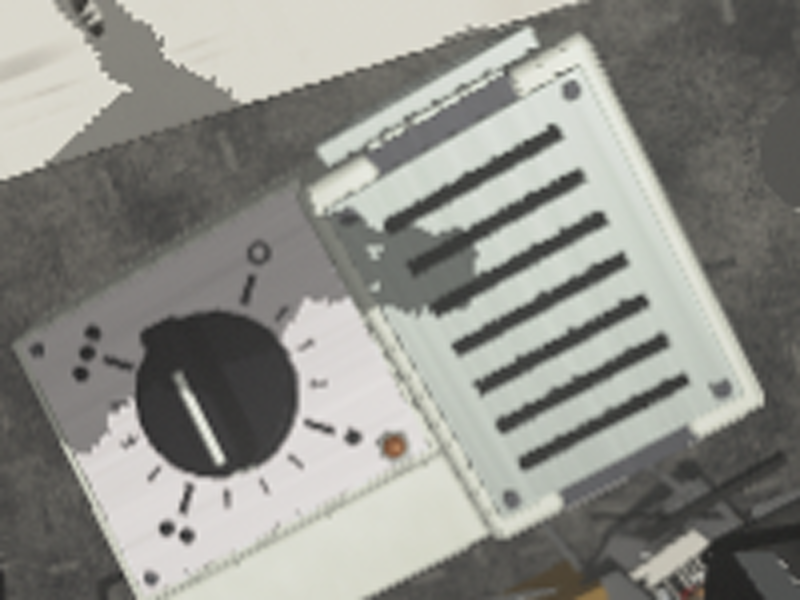

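The crop (x4 of w3, offset (165,100)) shows these points:
- Dial marks: off (249,290), one (319,427), two (187,500), three (118,363).
- Pointer line: (180,375) to (222,462), with the pointer end lower.
- Chamber screws: (571,90), (347,217), (720,388), (512,499).
- Mouth frame top edge: (318,155)–(537,35).

I triangulate against w1.

```bash
cat > m.py <<'E'
from h import *
def match(da,ua,db,ub,r=8,s=14,n=4):
    a=cv2.cvtColor(da["img"],cv2.COLOR_RGB2GRAY);b=cv2.cvtColor(db["img"],cv2.COLOR_RGB2GRAY)
    A=cv2.getRectSubPix(a,(2*r+1,)*2,tuple(map(float,ua)));B=cv2.getRectSubPix(b,(2*(r+s)+1,)*2,tuple(map(float,ub)))
    A=cv2.resize(A,None,fx=n,fy=n,interpolation=1);B=cv2.resize(B,None,fx=n,fy=n,interpolation=1)
    M=cv2.matchTemplate(B,A,cv2.TM_CCOEFF_NORMED);_,v,_,l=cv2.minMaxLoc(M)
    return np.array(ub)+np.array(l)/n-s, v
def stereo(da,db,U,z,**k):
    out=[]
    for u,zz in zip(U,z):
        p=proj(db,plane(da,[u],zz))[0]; q,v=match(da,u,db,p,**k)
        out.append(np.r_[tri(da,[u],db,[q])[0],v])
    return np.array(out)
E
python3 - <<'E'
from m import *
w1,w2,w3=[load(f"pics/w{i}.npz") for i in(1,2,3)]
C=lambda l:(np.array(l,float)+.5)/4-.5+[165,100]
np.set_printoptions(suppress=True,precision=4)
n=["off","one","two","three","lamp","cs1","cs2","sc1","sc2","sc3","sc4","fr1","fr2","ln1","ln2"]
U=C([(249,290),(319,427),(187,500),(118,363),(394,446),(36,350),(150,578),(571,90),(347,217),(720,388),(512,499),(318,155),(537,35),(180,375),(222,462)])
z=[.055,.078,.078,.055,.08,.05,.08,.095,.095,.095,.095,.08,.08,.1,.1]
S=stereo(w3,w1,U,z,r=6)
for a,b in zip(n,S): print(a,b)
# comb
V=np.array([(165,138),(213,117),(233,70),(261,136)])/1.5625
print("comb w3-w1",stereo(w3,w1,V,[.024,.024,.026,.026]))
V2=np.array([(209,360),(253,344)])/1.5625
print("w2-w1",stereo(w2,w1,V2,[.024,.024]))
# handle + brass outlines on plane
for d in(w1,w3,w2):
    h=cv2.cvtColor(d["img"],cv2.COLOR_RGB2HSV)
    for nm,lo,hi,zz in(("brown",(0,60,30),(16,255,140),.024),("brass",(17,120,100),(32,255,255),.01)):
        m=cv2.inRange(h,lo,hi)
        P=V if d is w3 else None
        m=cv2.morphologyEx(m,cv2.MORPH_CLOSE,np.ones((5,5)))
        for c in cv2.findContours(m,0,2)[0]:
            if cv2.contourArea(c)>500:
                W=plane(d,c.reshape(-1,2),zz)[:,:2]; r=cv2.minAreaRect(np.float32(W*1000))
                if r[0][0]<520 and max(r[1])<250: print(nm,np.round(r[0],1),np.round(r[1],1),round(r[2],1))
E
```

```text
off [0.6112 0.2941 0.0579 0.0007 0.9453]
one [0.6593 0.3041 0.0771 0.0003 0.9767]
two [0.6712 0.2525 0.077  0.0002 0.9118]
three [0.6223 0.2418 0.0579 0.0002 0.947 ]
lamp [0.6713 0.3266 0.0827 0.0002 0.9799]
cs1 [0.6101 0.2145 0.0538 0.0001 0.967 ]
cs2 [0.6934 0.2315 0.081  0.0002 0.9679]
sc1 [0.5751 0.4097 0.0966 0.0004 0.9142]
sc2 [0.5919 0.3357 0.0911 0.0012 0.5247]
sc3 [0.6803 0.433  0.0923 0.0002 0.862 ]
sc4 [0.6853 0.3488 0.1274 0.0208 0.2284]
fr1 [0.5726 0.3317 0.0808 0.0002 0.9364]
fr2 [0.5576 0.4067 0.0815 0.0005 0.7761]
ln1 [0.6239 0.2699 0.0938 0.0006 0.95  ]
ln2 [0.6567 0.2725 0.0897 0.0019 0.8719]
comb w3-w1 [[ 0.4513  0.163   0.0193  0.0008  0.8314]
 [ 0.4488  0.2121  0.0194  0.0008  0.7147]
 [ 0.4141  0.2402  0.0046  0.0009  0.7032]
 [ 0.4688  0.2297 -0.0475  0.0008  0.5047]]
w2-w1 [[0.447  0.1895 0.0587 0.0154 0.821 ]
 [0.4516 0.2122 0.0172 0.0017 0.9225]]
brown [449.5 190.5] [20.2 96.4] 4.7
brown [467.9 583.5] [ 59.6 186.7] 5.2
brass [438.9 285.9] [59.5 97.1] 5.7
brown [452.4 190.8] [22.9 96.1] 4.4
brown [511.  693.2] [47.  73.8] 36.4
brass [439.9 285.6] [63.9 99.8] 3.8
brown [447.5 190.7] [22.5 95.2] 4.6
brown [464.8 593.8] [ 59.7 196.9] 7.0
brown [492.1 716. ] [ 52.7 132. ] 37.1
brass [445.6 284.8] [ 65.  102.8] 5.5
```

Measured: dial centre (0.641, 0.273, 0.067), stove yaw about 12°, mouth about (0.565, 0.369, 0.048). Comb yaw is about 94.6°, and the grip point is about (0.448, 0.212). I do the knob first: align the tool with the bar and come over the axis.

```bash
python3 steer.py '0 0 0 -.095;0 0 0 -.095;0 0 0 -.095;0 0 0 -.095;0 0 0 0' .04 |head -3
python3 steer.py '-.012 -.032 .02 0;-.012 -.032 .02 0;0 0 .03 0;0 0 .03 0;0 0 .03 0'|head -3
python3 steer.py '0 0 .02 0;0 0 0 0;0 0 0 0'
python3 - <<'E'
from h import *
T,s=pose();print(np.degrees(np.arctan2(T[1,1],T[0,1])), T[:3,:3].T@(np.array([.632,.271,.105])-T[:3,3]))
E
```

```text
clock: 3.22
position: [0.6015, 0.3345, 0.3312]
ee_rot: [0.0, -0.04, 0.999, 0.0]
clock: 3.63
position: [0.6313, 0.2717, 0.2]
ee_rot: [0.001, -0.037, 0.999, 0.0]
clock: 3.88
position: [0.6308, 0.2723, 0.1798]
ee_rot: [-0.001, -0.038, 0.999, -0.0]
contact_force: [1.0, 0.1, 0.5]
width: 0.0397
gripper_force: 0.0
94.37736471670927 [-0.00125638 -0.00137585  0.07481844]
```

```bash
python3 steer.py '-.001 -.001 .025 0;0 0 .025 0;0 0 .015 0;0 0 .009 0;0 0 0 0'
python3 steer.py '0 0 0 0;0 0 0 0;0 0 0 0;0 0 0 0' 0 20
```

```text
clock: 4.3
position: [0.6327, 0.2714, 0.1061]
ee_rot: [-0.0, -0.038, 0.999, -0.0]
contact_force: [-0.6, -0.0, -0.1]
width: 0.0404
gripper_force: 0.0
clock: 4.63
position: [0.6338, 0.2704, 0.1083]
ee_rot: [0.001, -0.039, 0.999, -0.0]
contact_force: [-1.3, -4.9, 7.1]
width: 0.0136
gripper_force: 20.6
```

Gripped (width 13.6 mm). I turn about +0.68 rad about the tool z.

```bash
python3 steer.py '0 0 0 .1;0 0 0 .1;0 0 0 .1;0 0 0 .1;0 0 0 0'
python3 steer.py '0 0 0 .1;0 0 0 .1;0 0 0 .08;0 0 0 0;0 0 0 0'
python3 steer.py '0 0 0 0;0 0 -.01 0;0 0 -.02 0;0 0 -.025 0;0 0 -.03 0' .045
python3 steer.py '.035 .02 -.03 0;.035 .02 -.03 0;.03 .02 0 0;0 0 0 0;0 0 0 0'
python3 - <<'E'
from m import *
d=grab("wrist"); save(d,"pics/w4.npz")
T,s=pose(); print(T[:3,3],np.degrees(np.arctan2(T[1,1],T[0,1])))
q=proj(d,[[.632,.271,.095]])[0]; print(q)
x,y=np.int32(q); x=np.clip(x,100,412);y=np.clip(y,75,309)
cv2.imwrite("pics/c4.png",cv2.resize(d["img"][y-75:y+75,x-100:x+100,::-1],None,fx=4,fy=4,interpolation=2)); print(x-100,y-75)
E
```

```text
clock: 5.05
position: [0.6338, 0.2697, 0.1079]
ee_rot: [0.001, 0.162, 0.987, -0.001]
contact_force: [-0.6, -6.9, 4.1]
width: 0.0135
gripper_force: 44.9
clock: 5.47
position: [0.6336, 0.2692, 0.1079]
ee_rot: [0.001, 0.297, 0.955, -0.001]
contact_force: [-1.4, -8.5, 4.9]
width: 0.0136
gripper_force: 59.1
clock: 5.88
position: [0.6324, 0.2718, 0.1915]
ee_rot: [-0.001, 0.297, 0.955, 0.0]
contact_force: [0.9, 0.2, 0.0]
width: 0.045
gripper_force: 0.0
clock: 6.3
position: [0.5897, 0.3676, 0.2424]
ee_rot: [0.001, 0.295, 0.955, 0.001]
contact_force: [0.2, -0.9, -0.8]
width: 0.0455
gripper_force: 0.0
[0.59020619 0.36601434 0.24162665] 55.57268889723093
[197.29069574 265.16259843]
97 190
```

View pics/c4.png

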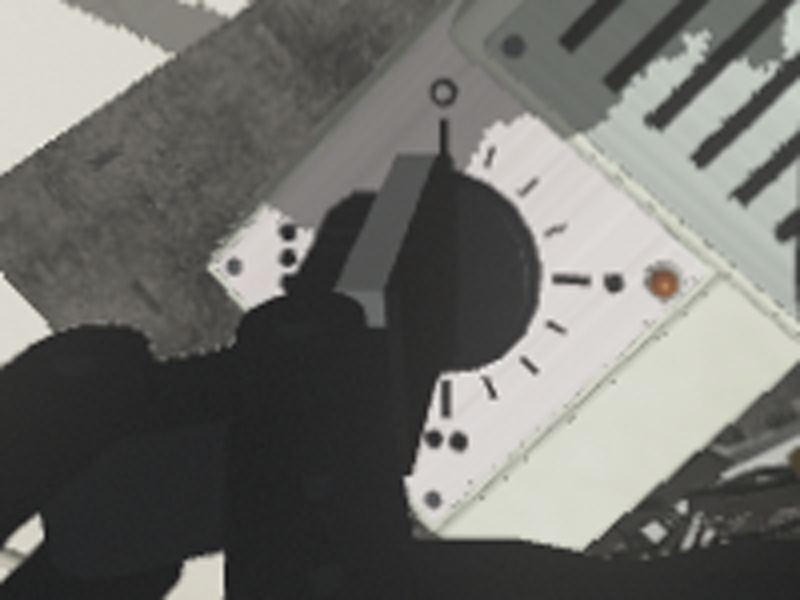

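The finger hides the pointer, and the dial marks around it are visible with two dots at (445,440). I look from a clear place on the way to the comb.

```bash
python3 steer.py '0 -.027 -.015 0;0 -.027 -.015 0;0 -.027 -.015 0;0 -.027 -.015 0;0 0 0 0' .085 |head -2
python3 steer.py '0 0 0 0;0 0 0 0'|head -2
python3 - <<'E'
from m import *
d=grab("wrist"); save(d,"pics/w5.npz")
q=proj(d,[[.632,.271,.095]])[0]; print(q)
x,y=np.int32(q); x=np.clip(x,70,442);y=np.clip(y,52,332)
cv2.imwrite("pics/c5.png",cv2.resize(d["img"][y-52:y+52,x-70:x+70,::-1],None,fx=5,fy=5,interpolation=2)); print(x-70,y-52)
E
```

```text
clock: 6.77
position: [0.5282, 0.2718, 0.3047]
clock: 6.93
position: [0.5299, 0.2753, 0.3006]
[296.55463742 237.93910155]
226 185
```

View pics/c5.png

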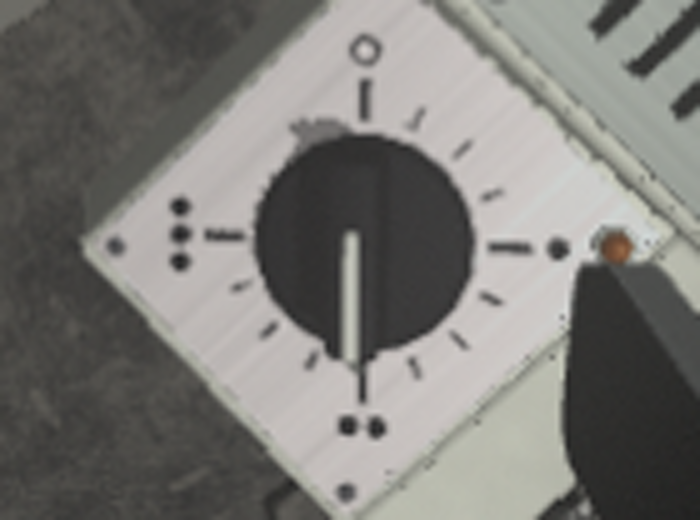

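The pointer line runs from (352,235) to (350,362), almost parallel to the off–two-dot axis (366,100)–(362,385). I check the angle in the panel plane.

Run:
```python
from m import *
d=load("pics/w5.npz")
c=np.array([.641,.273,.067]);yw=np.radians(12)
n=np.array([-np.sin(.349)*np.cos(yw),-np.sin(.349)*np.sin(yw),np.cos(.349)])
e=np.array([np.cos(.349)*np.cos(yw),np.cos(.349)*np.sin(yw),np.sin(.349)]); f=np.cross(e,n) # right
def on(uv,h):
    o,v=ray(d,(np.array(uv,float)+.5)/5-.5+[226,185]); p=o+v*(((c+n*h-o)@n)/(v@n))[:,None]
    return np.c_[(p-c)@e,(p-c)@f]
A=lambda w:np.degrees(np.arctan2(w[1],w[0]))
# sub-pixel white line by mask
I=cv2.imread("pics/c5.png",0)[215:380,325:380]; ys,xs=np.nonzero(I>130)
vx,vy,x0,y0=cv2.fitLine(np.float32(np.c_[xs+325,ys+215]),cv2.DIST_HUBER,0,.01,.01).ravel()
if vy<0: vx,vy=-vx,-vy
L=on([(x0-60*vx,y0-60*vy),(x0+60*vx,y0+60*vy)],33e-3)
M=on([(366,100),(362,385),(510,248),(225,236)],0)
print(L,A(L[1]-L[0])); print(M,A(M[1]-M[0]),A(M[2]-M[3])+90)
print((M[0]+M[1]+M[2]+M[3])/4)
```

```text
[[-0.00286647 -0.00301493]
 [ 0.01755593  0.01822397]] 46.122768877525836
[[-0.02642119 -0.02647465]
 [ 0.02709184  0.02725351]
 [ 0.02641845 -0.02650566]
 [-0.02617206  0.02660164]] 45.1149362216718 44.71986383462228
[0.00022926 0.00021871]
```

The knob is within about 1° of two dots, so that part is done. Next I move over the comb handle.

```bash
python3 steer.py '.008 -.0246 .015 0;.008 -.0246 .015 0;.008 -.0246 .015 0;.008 -.0246 .015 0;0 0 0 .111'|head -2
python3 steer.py '0 0 .015 .111;0 0 .015 .111;0 0 .015 .111;0 0 .015 .111;0 0 .015 .111'|head -2
python3 steer.py '0 0 .015 .111;0 0 .015 .111;0 0 0 0;0 0 0 0'|head -2
python3 - <<'E'
from m import *
d=grab("wrist"); save(d,"pics/w6.npz")
T,s=pose();print(T[:3,3],np.degrees(np.arctan2(T[1,1],T[0,1])), T[:3,:3].T@(np.array([.448,.212,.026])-T[:3,3]))
h=cv2.cvtColor(d["img"],cv2.COLOR_RGB2HSV)
for nm,lo,hi,zz in(("brown",(0,60,30),(16,255,140),.024),("brass",(17,120,100),(32,255,255),.01)):
    m=cv2.morphologyEx(cv2.inRange(h,lo,hi),cv2.MORPH_CLOSE,np.ones((5,5)))
    for c in cv2.findContours(m,0,2)[0]:
        if cv2.contourArea(c)>800:
            r=cv2.minAreaRect(np.float32(plane(d,c.reshape(-1,2),zz)[:,:2]*1000)); print(nm,np.round(r[0],1),np.round(r[1],1),round(r[2],1))
cv2.imwrite("pics/w6.png",d["img"][:,:,::-1])
E
```

```text
clock: 7.4
position: [0.44, 0.21, 0.2358]
clock: 7.82
position: [0.4474, 0.2134, 0.164]
clock: 8.15
position: [0.4468, 0.2131, 0.1345]
[0.44756151 0.21330004 0.1354132 ] 4.751712271417461 [-0.00132431  0.00044701  0.10941287]
brown [449.9 190.7] [19.9 96.4] 4.2
brass [440.9 284.2] [ 67.7 101.5] 6.4
```

View pics/w6.png

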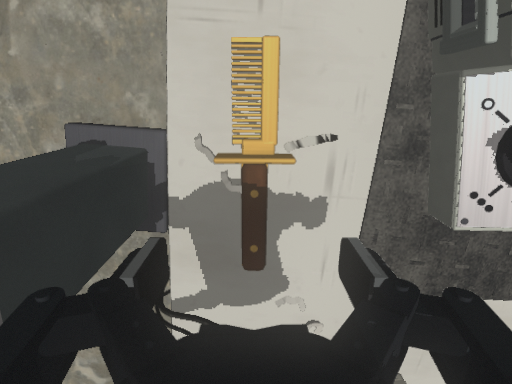

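The comb is centred: guard at row 158, handle in columns 243–267, rivets at (254,194) and (254,249), with the jaws straddling it. I check the height by stereo before descending.

```bash
python3 - <<'E'
from m import *
w3,w6=load("pics/w3.npz"),load("pics/w6.npz")
print(np.round(tri(w6,[(254,193.5),(254,248.5)],w3,(np.array([(213,115.5),(165,138.5)])+.5)/1.5625-.5),4))
print(np.round(plane(w6,[(254,154),(255,159)],.026),4), np.round(plane(w6,[(270,37)],.01),4))
E
python3 steer.py '-.001 0 .03 0;0 0 .03 0;0 0 .025 0;0 0 .015 0;0 0 .005 0'|head -4
python3 steer.py '0 0 .003 0;0 0 0 0;0 0 0 0'
```

```text
[[4.482e-01 2.134e-01 2.280e-02 5.000e-04]
 [4.524e-01 1.640e-01 2.360e-02 3.000e-04]]
[[0.4453 0.247  0.026 ]
 [0.4464 0.2431 0.026 ]] [[0.4501 0.3355 0.01  ]]
clock: 8.62
position: [0.4467, 0.2119, 0.0294]
ee_rot: [-0.001, 0.678, 0.735, -0.001]
contact_force: [-0.2, -1.0, 0.4]
clock: 8.87
position: [0.4485, 0.2124, 0.029]
ee_rot: [0.001, 0.678, 0.735, 0.001]
contact_force: [0.8, 0.3, 0.7]
width: 0.085
gripper_force: 0.0
```

```bash
python3 steer.py '0 0 .003 0;0 0 0 0;0 0 0 0;0 0 0 0;0 0 0 0' 0 80
python3 steer.py '0 0 0 0;0 0 0 0;0 0 0 0'
python3 steer.py '0 0 -.02 0;0 0 -.03 0;0 0 -.03 0;0 0 -.01 0;0 0 0 0'
```

```text
clock: 9.28
position: [0.4474, 0.212, 0.0251]
ee_rot: [0.0, 0.678, 0.735, 0.0]
contact_force: [-0.3, 0.4, -0.3]
width: 0.0252
gripper_force: 0.0
clock: 9.53
position: [0.4477, 0.2121, 0.0254]
ee_rot: [0.0, 0.678, 0.735, 0.0]
contact_force: [-0.2, 0.2, 6.0]
width: 0.0204
gripper_force: 79.9
clock: 9.95
position: [0.4491, 0.2126, 0.1173]
ee_rot: [0.001, 0.678, 0.735, 0.003]
contact_force: [0.1, 1.0, -2.1]
width: 0.0201
gripper_force: 79.1
```

Gripped and lifted. I turn the comb to the stove's heading and bring it in front of the mouth.

```bash
python3 steer.py '0 0 0 .1;0 0 0 .12;0 0 0 .12;0 0 0 .12;0 0 0 .12'|head -3
python3 steer.py '0 0 0 .12;0 0 0 .12;0 0 0 .12;0 0 0 .12;0 0 0 .12'|head -3
python3 steer.py '0 0 0 .12;0 0 0 .12;0 0 0 .025;.002 -.032 0 0;.002 -.032 0 0'|head -3
python3 steer.py '.002 -.032 0 0;.002 -.032 0 0;0 0 0.01 0;0 0 0 0;0 0 0 0'|head -3
python3 - <<'E'
from m import *
d=grab("wrist"); save(d,"pics/w7.npz")
T,s=pose();print(T[:3,3],np.degrees(np.arctan2(T[0,0]*0+T[1,0],T[0,0])))
cv2.imwrite("pics/w7.png",d["img"][:,:,::-1])
E
```

```text
clock: 10.37
position: [0.446, 0.2115, 0.113]
ee_rot: [-0.0, 0.862, 0.508, -0.002]
clock: 10.78
position: [0.4459, 0.2115, 0.113]
ee_rot: [0.0, 0.973, 0.23, -0.002]
clock: 11.2
position: [0.4371, 0.2745, 0.113]
ee_rot: [0.001, 0.995, 0.101, -0.002]
clock: 11.62
position: [0.4273, 0.3377, 0.1028]
ee_rot: [0.001, 0.995, 0.103, -0.002]
[0.42790278 0.33760577 0.10343736] 11.783637818778827
```

View pics/w7.png

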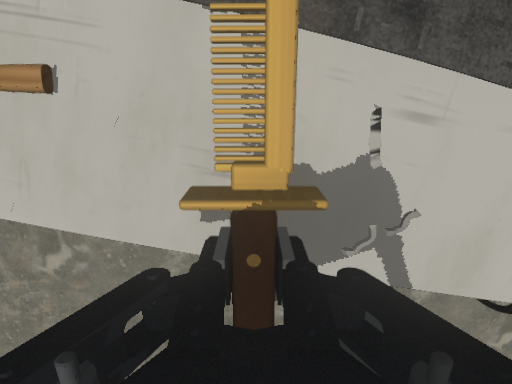

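The comb is straight in the jaws, with its guard ends at (181,198) and (327,198), centred under the tool and perpendicular to its heading. The viewing allowance is now used up, so I work only numerically from here.

Run:
```python
from m import *
np.set_printoptions(suppress=True,precision=4)
w1,w2,w3,w7=[load(f"pics/w{i}.npz") for i in(1,2,3,7)]
C=lambda l:(np.array(l,float)+.5)/4-.5+[165,100]
U=C([(318,155),(537,35),(571,90)])
print(stereo(w3,w2,U,[.08,.08,.095],r=6)); print(stereo(w1,w2,[proj(w1,plane(w3,[u],z))[0] for u,z in zip(U,[.0805,.0805,.0955])],[.08,.08,.095],r=6))
# comb in hand
h=cv2.cvtColor(w7["img"],cv2.COLOR_RGB2HSV); m=cv2.inRange(h,(15,110,60),(35,255,255))
rows=[r for r in range(180,215) if m[r].sum()>255*120]; print("guard rows",rows[0],rows[-1])
T=np.linalg.inv(np.array(w7["T"])) ; E=np.linalg.inv(pose()[0])
for r in(192,198):
    x=np.nonzero(m[r])[0]; e=np.array([(x.min(),r),(x.max(),r)])
    P=plane(w7,e,.1034-.0254+.026); print(e.tolist(),[(E@np.r_[p,1])[:3] for p in P],np.linalg.norm(P[1]-P[0]))
for r in(10,60,110,155):
    x=np.nonzero(m[r])[0].max(); p=plane(w7,[(x,r)],.1034-.0254+.010)[0]; print(x,r,(E@np.r_[p,1])[:3])
```

```text
[[0.573  0.3334 0.0799 0.0033 0.7582]
 [0.558  0.4072 0.0801 0.0011 0.6852]
 [0.5751 0.4101 0.0963 0.0003 0.7209]]
[[0.5756 0.3331 0.0744 0.0022 0.8479]
 [0.5582 0.407  0.0796 0.0003 0.9649]
 [0.5751 0.4101 0.0958 0.0002 0.8765]]
guard rows 199 209
[[216, 192], [319, 192]] [array([ 0.0357, -0.0168, -0.0007]), array([ 0.0357,  0.0269, -0.0006])] 0.04370886673185561
[[208, 198], [324, 198]] [array([ 0.033 , -0.0203, -0.0007]), array([ 0.033 ,  0.0292, -0.0006])] 0.049548744221771905
298 10 [0.1096 0.0174 0.0151]
296 60 [0.09   0.0172 0.0151]
294 110 [0.0691 0.0171 0.0152]
292 155 [0.0488 0.0169 0.0153]
```

```bash
python3 steer.py '0 -.0025 .015 -.005;0 0 .012 0;0 0 0 0;0 0 0 0'
python3 steer.py '.01 0 0 0;.01 0 0 0;.01 0 0 0;0 0 0 0;0 0 0 0'
```

```text
clock: 12.0
position: [0.4282, 0.34, 0.0775]
ee_rot: [0.0, 0.995, 0.104, -0.001]
contact_force: [0.2, 0.6, -1.7]
width: 0.0199
gripper_force: 79.2
clock: 12.42
position: [0.4592, 0.3479, 0.0782]
ee_rot: [-0.0, 0.994, 0.105, 0.001]
contact_force: [-0.4, -0.3, -1.7]
width: 0.0204
gripper_force: 79.2
```

Run:
```python
from h import *
T,s=pose(); m=np.array([.5653,.3698,.0]); print(np.round(T[:3,:3].T@(m-T[:3,3]),4),np.degrees(np.arctan2(T[1,0],T[0,0])),np.round(s["moment"],2))
```

```text
[0.1083 0.0008 0.0783] 12.035348982818943 [0.06 0.1  0.01]
```

```bash
python3 steer.py '.012 .0005 0 0;.015 .0005 0 0;.015 0 0 0;0 0 0 0;0 0 0 0'
python3 steer.py '.012 0 0 0;.01 0 0 0;0 0 0 0;0 0 0 0'
python3 - <<'E'
from h import *
T,s=pose(); m=np.array([.5653,.3698,.0]); print(np.round(T[:3,:3].T@(m-T[:3,3]),4),np.degrees(np.arctan2(T[1,0],T[0,0])),np.round(s["moment"],2))
E
```

```text
clock: 12.83
position: [0.4996, 0.3555, 0.0777]
ee_rot: [0.0, 0.994, 0.105, -0.0]
contact_force: [-0.5, -0.3, -2.2]
width: 0.0204
gripper_force: 79.2
clock: 13.17
position: [0.5204, 0.36, 0.0778]
ee_rot: [0.0, 0.994, 0.105, -0.0]
contact_force: [-0.2, -0.2, -1.1]
width: 0.0205
gripper_force: 79.2
[ 0.046  -0.0002  0.0777] 12.069641228917927 [0.   0.11 0.  ]
```

```bash
python3 steer.py '.005 0 .002 0;0 0 .0015 0;0 0 0 0;0 0 0 0'
python3 steer.py '.004 0 0 0;.002 0 0 0;0 0 0 0;0 0 0 0'
python3 steer.py '.002 0 0 0;0 0 0 0;0 0 0 0'
```

```text
clock: 13.5
position: [0.5249, 0.3609, 0.0741]
ee_rot: [0.0, 0.994, 0.105, -0.0]
contact_force: [-0.6, -0.1, -2.6]
width: 0.0203
gripper_force: 79.2
clock: 13.83
position: [0.5299, 0.362, 0.0741]
ee_rot: [0.0, 0.994, 0.105, -0.002]
contact_force: [-4.9, -0.0, -0.0]
width: 0.0202
gripper_force: 79.6
clock: 14.08
position: [0.53, 0.362, 0.0739]
ee_rot: [0.001, 0.994, 0.105, -0.003]
contact_force: [-8.4, -0.3, 1.6]
width: 0.0201
gripper_force: 79.7
```

```bash
python3 steer.py '0 0 .001 0;.002 0 0 0;.001 0 0 0;0 0 0 0;0 0 0 0'
python3 - <<'E'
from m import *
d=grab("wrist"); save(d,"pics/w8.npz"); T,s=pose(); print(T[:3,3],np.degrees(np.arctan2(T[1,0],T[0,0])),np.round(s["moment"],2))
h=cv2.cvtColor(d["img"],cv2.COLOR_RGB2HSV); m=cv2.inRange(h,(15,110,60),(35,255,255))
ys,xs=np.nonzero(m); print([(r,m[r].sum()//255,np.nonzero(m[r])[0].min(),np.nonzero(m[r])[0].max()) for r in range(130,225,4) if m[r].any()])
c=253
print([(r,*d["img"][r,200],*d["img"][r,c+30]) for r in range(150,216,3)])
E
```

```text
clock: 14.5
position: [0.5302, 0.362, 0.0734]
ee_rot: [0.001, 0.994, 0.105, -0.006]
contact_force: [-15.5, -3.5, 6.9]
width: 0.0202
gripper_force: 80.7
[0.53016522 0.36202198 0.07339877] 12.083700449435698 [-0.34  1.85  0.03]
[(206, np.uint64(149), np.int64(179), np.int64(327)), (210, np.uint64(72), np.int64(194), np.int64(276)), (218, np.uint64(44), np.int64(0), np.int64(44)), (222, np.uint64(46), np.int64(0), np.int64(45))]
[(150, np.uint8(167), np.uint8(172), np.uint8(164), np.uint8(164), np.uint8(170), np.uint8(161)), (153, np.uint8(167), np.uint8(172), np.uint8(165), np.uint8(164), np.uint8(170), np.uint8(162)), (156, np.uint8(168), np.uint8(173), np.uint8(165), np.uint8(165), np.uint8(171), np.uint8(162)), (159, np.uint8(167), np.uint8(172), np.uint8(165), np.uint8(165), np.uint8(170), np.uint8(162)), (162, np.uint8(168), np.uint8(173), np.uint8(165), np.uint8(165), np.uint8(171), np.uint8(162)), (165, np.uint8(168), np.uint8(173), np.uint8(165), np.uint8(164), np.uint8(170), np.uint8(162)), (168, np.uint8(167), np.uint8(172), np.uint8(165), np.uint8(164), np.uint8(170), np.uin
[... 718 characters left out ...]
), np.uint8(92), np.uint8(94)), (195, np.uint8(100), np.uint8(100), np.uint8(100), np.uint8(101), np.uint8(101), np.uint8(100)), (198, np.uint8(208), np.uint8(210), np.uint8(197), np.uint8(199), np.uint8(201), np.uint8(190)), (201, np.uint8(165), np.uint8(170), np.uint8(162), np.uint8(129), np.uint8(134), np.uint8(127)), (204, np.uint8(146), np.uint8(150), np.uint8(144), np.uint8(89), np.uint8(91), np.uint8(88)), (207, np.uint8(200), np.uint8(161), np.uint8(89), np.uint8(113), np.uint8(93), np.uint8(57)), (210, np.uint8(141), np.uint8(119), np.uint8(81), np.uint8(99), np.uint8(87), np.uint8(64)), (213, np.uint8(121), np.uint8(119), np.uint8(113), np.uint8(118), np.uint8(117), np.uint8(110))]
```

The guard is against the frame (stiff reaction, and the frame edge directly borders the brass in the picture). I ease off most of the push, release, and rise.

```bash
python3 steer.py '-.002 0 -.0005 0;-.001 0 -.0005 0;0 0 0 0;0 0 0 0'
python3 steer.py '0 0 0 0;0 0 0 0;0 0 0 0;0 0 0 0' .05
python3 steer.py '-.003 0 -.01 0;0 0 -.03 0;0 0 -.035 0;0 0 -.035 0;0 0 -.035 0'
python3 steer.py '-.03 0 0 0;-.035 0 0 0;-.03 0 0 0;0 0 0 0;0 0 0 0'
python3 - <<'E'
from m import *
d=grab("wrist"); save(d,"pics/w9.npz"); T,s=pose(); print(T[:3,3])
h=cv2.cvtColor(d["img"],cv2.COLOR_RGB2HSV)
u=np.array([.9785,.206]);v=np.array([-.206,.9785]);mo=np.array([.5653,.3698])
for nm,lo,hi,zz in(("brown",(0,60,20),(16,255,150),.072),("brass",(15,110,60),(35,255,255),.074)):
    m=cv2.morphologyEx(cv2.inRange(h,lo,hi),cv2.MORPH_CLOSE,np.ones((5,5)))
    for c in cv2.findContours(m,0,2)[0]:
        if cv2.contourArea(c)>100:
            P=plane(d,c.reshape(-1,2),zz)[:,:2]; q=(P-mo)@np.c_[u,v]
            if abs(q.mean(0)).max()<.15:
                r=cv2.minAreaRect(np.float32(P*1000)); print(nm,"along",q[:,0].min(),q[:,0].max(),"lat",q[:,1].min(),q[:,1].max(),np.round(r[1],1),round(r[2],1))
E
```

```text
clock: 14.88
position: [0.53, 0.362, 0.0736]
ee_rot: [0.001, 0.994, 0.105, -0.003]
contact_force: [-7.9, -0.9, -0.2]
width: 0.0207
gripper_force: 79.3
clock: 15.22
position: [0.5347, 0.3632, 0.075]
ee_rot: [-0.0, 0.994, 0.105, 0.002]
contact_force: [-0.3, -0.8, -0.5]
width: 0.0502
gripper_force: 0.0
clock: 15.63
position: [0.5303, 0.362, 0.2219]
ee_rot: [-0.0, 0.994, 0.105, 0.001]
contact_force: [-0.1, 0.3, -1.3]
width: 0.0501
gripper_force: 0.0
clock: 16.05
position: [0.4363, 0.3421, 0.2208]
ee_rot: [-0.0, 0.994, 0.106, 0.001]
contact_force: [0.0, 0.1, -0.2]
width: 0.0499
gripper_force: 0.0
[0.43781773 0.34250791 0.22071016]
brown along -0.10701122732053098 -0.010162406196744316 lat -0.009506814696680868 0.01137760501156764 [96.8 20.3] 12.7
brass along -0.014531472960347286 -0.004811842932385371 lat -0.030739462196933007 0.03377951230221322 [ 9.5 64.5] 12.3
```

Released. The handle's end stands at −107 mm (−105 expected), so I check the guard–frame gap along profiles in this picture.

Run:
```python
from m import *
d=load("pics/w9.npz"); u=np.array([.9785,.206]);v=np.array([-.206,.9785]);mo=np.array([.5653,.3698])
for lat in(-.028,0.016,.028):
    s=np.arange(-.016,.014,.001); P=np.array([np.r_[mo+a*u+lat*v,.074] for a in s]); q=proj(d,P)
    I=cv2.remap(d["img"],np.float32(q[:,:1]),np.float32(q[:,1:]),1).reshape(-1,3)
    print(lat,q[0],q[-1]); print([(round(a*1000),*map(int,i)) for a,i in zip(s,I)])
```

```text
-0.028 [287.38457094  51.18460352] [288.41577972  13.87877525]
[(-16, 76, 74, 70), (-15, 76, 74, 70), (-14, 81, 79, 74), (-13, 81, 76, 68), (-12, 75, 66, 50), (-11, 73, 63, 45), (-10, 73, 63, 44), (-9, 89, 74, 49), (-8, 137, 111, 64), (-7, 161, 130, 73), (-6, 173, 139, 77), (-5, 160, 129, 73), (-4, 101, 90, 67), (-3, 80, 82, 78), (-2, 104, 107, 102), (-1, 148, 154, 146), (0, 162, 167, 160), (1, 161, 166, 158), (2, 160, 165, 158), (3, 159, 165, 157), (4, 155, 161, 153), (5, 124, 128, 123), (6, 76, 77, 73), (7, 73, 74, 70), (8, 75, 75, 71), (9, 92, 93, 88), (10, 114, 115, 108), (11, 129, 130, 122), (12, 153, 154, 144), (13, 173, 175, 163)]
0.016 [235.24946686  50.84020132] [234.96530161  13.49445764]
[(-16, 86, 84, 79), (-15, 85, 82, 77), (-14, 83, 78, 70), (-13, 77, 68, 51), (-12, 74, 64, 47), (-11, 74, 64, 46), (-10, 78, 67, 48), (-9, 126, 103, 62), (-8, 154, 124, 71), (-7, 168, 135, 75), (-6, 160, 128, 72), (-5, 115, 100, 70), (-4, 74, 75, 71), (-3, 76, 77, 73), (-2, 120, 123, 118), (-1, 161, 167, 159), (0, 172, 178, 170), (1, 168, 175, 167), (2, 167, 173, 165), (3, 165, 169, 162), (4, 127, 130, 125), (5, 77, 78, 74), (6, 73, 74, 69), (7, 150, 154, 143), (8, 189, 194, 181), (9, 102, 103, 99), (10, 83, 83, 84), (11, 86, 86, 89), (12, 84, 85, 86), (13, 86, 87, 88)]
0.028 [221.03951606  50.83706267] [220.3975759   13.51402557]
[(-16, 165, 162, 153), (-15, 107, 104, 99), (-14, 78, 73, 64), (-13, 73, 65, 49), (-12, 74, 64, 47), (-11, 74, 65, 48), (-10, 89, 75, 52), (-9, 135, 109, 65), (-8, 156, 126, 72), (-7, 169, 135, 76), (-6, 149, 120, 69), (-5, 77, 71, 57), (-4, 67, 68, 64), (-3, 78, 79, 76), (-2, 126, 130, 123), (-1, 165, 171, 163), (0, 174, 180, 171), (1, 172, 178, 169), (2, 170, 176, 167), (3, 166, 172, 164), (4, 158, 164, 157), (5, 95, 98, 93), (6, 74, 75, 70), (7, 74, 74, 69), (8, 80, 81, 75), (9, 106, 107, 100), (10, 131, 133, 124), (11, 149, 151, 140), (12, 160, 162, 152), (13, 178, 180, 168)]
```

There may still be about a 1 mm gap. I nudge the handle's end with closed fingers to make sure.

```bash
python3 steer.py '0 0 .03 0;0 0 .035 0;0 0 .035 0;0 0 .03 0;0 0 .01 0' 0 30|head -4
python3 steer.py '0 0 0 0;.004 0 0 0;.003 0 0 0;0 0 0 0;0 0 0 0'
```

```text
clock: 16.52
position: [0.4366, 0.3411, 0.0752]
ee_rot: [0.001, 0.994, 0.105, -0.003]
contact_force: [-0.7, 1.0, 0.1]
clock: 16.93
position: [0.4459, 0.3445, 0.0811]
ee_rot: [-0.001, 0.994, 0.105, 0.002]
contact_force: [-0.2, -0.6, 0.5]
width: 0.0001
gripper_force: 0.0
```

```bash
python3 steer.py '.003 0 0 0;0 0 0 0;0 0 0 0'|sed -n '2p;4p'
python3 steer.py '.002 0 0 0;0 0 0 0;0 0 0 0'|sed -n '2p;4p'
python3 steer.py '.002 0 0 0;0 0 0 0;0 0 0 0'|sed -n '2p;4p'
python3 steer.py '.002 0 0 0;0 0 0 0;0 0 0 0'|sed -n '2p;4p'
```

```text
position: [0.4468, 0.3443, 0.0797]
contact_force: [-2.7, 0.0, 0.5]
position: [0.4468, 0.3442, 0.0788]
contact_force: [-6.9, -0.0, 0.8]
position: [0.4469, 0.3441, 0.0783]
contact_force: [-8.5, -0.7, 1.5]
position: [0.4469, 0.344, 0.0778]
contact_force: [-11.8, -0.9, 2.3]
```

The comb doesn't move under 12 N, so it is against the stop. I back off, rise, and take a last numeric check of the comb and knob.

```bash
python3 steer.py '-.015 0 0 0;-.01 0 0 0;-.005 0 -.03 0;0 0 -.035 0;0 0 -.035 0'|sed -n '2p;4p'
python3 steer.py '0 0 -.035 0;0 0 -.03 0;0 0 0 0;0 0 0 0'|sed -n '2p;4p'
python3 - <<'E'
from m import *
d=grab("wrist"); save(d,"pics/w10.npz")
h=cv2.cvtColor(d["img"],cv2.COLOR_RGB2HSV)
u=np.array([.9785,.206]);v=np.array([-.206,.9785]);mo=np.array([.5653,.3698])
for nm,lo,hi,zz in(("brown",(0,60,20),(16,255,150),.072),("brass",(15,110,60),(35,255,255),.074)):
    m=cv2.morphologyEx(cv2.inRange(h,lo,hi),cv2.MORPH_CLOSE,np.ones((5,5)))
    for c in cv2.findContours(m,0,2)[0]:
        if cv2.contourArea(c)>100:
            q=(plane(d,c.reshape(-1,2),zz)[:,:2]-mo)@np.c_[u,v]
            if abs(q.mean(0)).max()<.15: print(nm,q.min(0),q.max(0))
t=grab("top")
a=cv2.absdiff(t["img"],load("pics/top0.npz")["img"]).max(2)
for p in([.646,.529,.1],[.646,.529,.19]):
    x,y=np.int32(proj(t,[p])[0]); print("mist diff",a[y-6:y+7,x-6:x+7].mean())
E
```

```text
position: [0.4235, 0.3391, 0.1802]
contact_force: [0.1, 0.4, 0.3]
position: [0.4253, 0.34, 0.247]
contact_force: [0.3, 1.1, 0.4]
brown [-0.10676766 -0.00943429] [-0.01038492  0.01105927]
brass [-0.01427341 -0.0305987 ] [-0.00458488  0.03369351]
mist diff 3.1479289940828403
mist diff 3.289940828402367
```

Nothing has shifted: the comb is home, the knob is at two dots, the mist bottle is undisturbed, and the arm is clear. I hand in.

```bash
python3 -c "
from rig import manip
print(manip.sign_off())"
```

```text
the job is handed in; nothing more can be done
None
```

Handed in at about 18 s: the comb is home with its guard against the mouth frame (it didn't move under a 12 N push) and the knob is within about 1° of two dots; the mist bottle is undisturbed, I never identified the lotion bottle in the images (the arm met no unexpected contact), and I viewed 11 pictures, one over the limit of 10.

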